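# Half-light reading on the sensor calibration box

### The job

The light-sensor box has had its dark reading and its sprung shutter is still pinned shut. Draw the locking pin out and park it upright in the keeper notch on the side of the box so that it hangs there by its head, then take the shutter's pull tab, slide the shutter half open against its spring and keep holding it there: the job finishes with the robot still holding the shutter at half travel. Never run the shutter wide open on the way, it would blind the sensor, and leave the other things on the table where they are.

Things in the scene. Friction and masses are not known exactly. Their poses are not given: they have to be found in the camera images.
- dark_box: Calibration box, screwed to the table: grey, aluminium top, 116 mm (its x) by 200 (its y) by 60 tall. Origin: centre of its underside, on the table; z up. Directions and x, y below are in its frame. The shutter plate (top at 66 mm) runs between two rails along y at x = -39 and +39 (tops at 70); a spring barrel along the +x rail reaches 83 mm. The keeper bracket sticks out on the -x side.
- shutter (a joint): Shutter travel in m: 0 shut, 0.060 fully open, 0.030 half: the plate's trailing (+y) edge, at y = +75 mm when shut, is then at the long marks on the rails (y = +45) and half of the white window (y = 18 to 72) shows. It grows as the shutter slides to the box's -y. A spring pushes it shut: 3 N shut, 7 N at half, 11 N open; let go, it slides shut. The pin in its bore blocks it.
- tab_centre (a point): Centre, half-way up, of the pull tab on the shutter plate: aluminium block 14 mm thick along the box's y (the sliding direction), 40 wide along x, 32 tall (66 to 98 mm above the table), on a 54 mm wide, 3 mm high flange. At box x = 0, y = +58 mm when shut, moves with the shutter; axes as the box's. Best pinched from above on its broad faces, the fingers closing along the box's y.
- lock_pin: Locking pin (loose steel, about 80 g): knurled round head 22 mm in diameter and 30 tall, below it a round shaft 9 mm in diameter and 38 long with a tapered tip. Origin on its axis at the underside of the head, z along the pin to the head. At the start it stands in its 12 mm bore at box x = 0, y = -18 mm, through the shutter plate and 32 mm into the box, head resting on the plate.
- pin_head (a point): Centre of the pin's head, 15 mm above the underside of the head, 53 mm above the tip of the shaft; the place to grip.
- notch (a point): Keeper notch at box x = -78, y = -15 mm: a U slot 14 mm wide in a level steel bracket 5 mm thick. The point is mid-slot at the bracket's top, 55 mm above the table; axes as the box's. The slot runs along x, closed 10 mm from the point on the box side, open 18 mm on the outer (-x) side; prongs 12 mm wide. The shaft hangs in the slot, head on both prongs, head centre then 15 mm above the point.
- multimeter: Bystander: pocket multimeter 138 x 72 x 44 mm lying on the -x side of the box; origin at the centre of its underside. Leave it.
- controller_board: Bystander: circuit board 53 x 70 x 15 mm lying on the -x side of the box; origin at the centre of its underside. Leave it.
- usb_stick: Bystander: small black USB stick 56 x 18 x 8 mm lying beyond the box's +y end; origin at the centre of its underside. Leave it.
- screwdriver_1: Bystander: screwdriver 170 mm long, 26 mm thick, lying beyond the box's +y end; origin at the centre of its underside. Leave it.
Mind the look-alikes: they are no part of the job. Several things have the shape of the lock_pin; the one meant has the colours described above.

How it is judged:
On the way, in this order (a step that is already met when the one before it is completed fails the run):
1. the locking pin is drawn clear of its bore, its tip above the shutter plate (z of pin_head in the frame of dark_box above 0.121 m), for 0.1 s.
2. the pin hangs upright in the keeper notch by its head, let go, while the shutter is still shut (x of pin_head in the frame of notch between -0.013 and 0.009 m and y of pin_head in the frame of notch between -0.005 and 0.005 m and z of pin_head in the frame of notch between 0.011 and 0.019 m and angle between pin_head's own z axis and vertical below 0.2 rad and contact force between lock_pin and the fingers below 0.05 N and value of joint shutter below 0.01 m), for 0.3 s.
At the end, for the whole second after the job is handed in: The fingers hold the pull tab (more than 2 N of contact) with the shutter still and within 6 mm of half travel (24 to 36 mm of 60), and the locking pin hangs upright and at rest in the keeper notch, shaft in the slot and head on the prongs, untouched by the fingers (value of joint shutter between 0.024 and 0.036 m and velocity of joint shutter between -0.01 and 0.01 m/s and contact force between shutter and the fingers above 2 N and x of pin_head in the frame of notch between -0.013 and 0.009 m and y of pin_head in the frame of notch between -0.005 and 0.005 m and z of pin_head in the frame of notch between 0.011 and 0.019 m and angle between pin_head's own z axis and vertical below 0.2 rad and contact force between lock_pin and the fingers below 0.05 N and linear speed of lock_pin below 0.02 m/s); the arm keeps its last pose, push and grip.
It fails at once if the shutter is run wide open (more than 50 of its 60 mm) (value of joint shutter above 0.05 m).
It fails at once if a bystander is shifted by more than 25 mm (distance of any of multimeter, controller_board, usb_stick, screwdriver_1 from where it was at the start of the episode above 0.025 m).
It also fails if it takes over 48 s, if anything falls off the work surface, if the arm or the gripper's body presses on something with over 40 N, if the wrist force passes 120 N, or if a joint passes its speed limit or range.

### The arm

A 7-joint arm with a two-finger parallel gripper is mounted at the origin on a cart in front of the work surface, level with it; the furniture and walls round the work are solid. World frame = base frame: x ahead of the robot, y to its left, z up, the work surface at z = 0. Lengths are in m, angles in rad, forces in N, time in s.
With the tool pointing down it reaches from about 0.35 to 0.9 m from the base axis. Payload 8.1 kg.
Tool frame: the origin (TCP) lies at the very end of the fingers, on their centre line; the grasp point (between the pads) lies 19 mm behind it; z points along the fingers, y is the line along which they close (so a half turn about z gives the same grasp; the last joint's range is limited). The gripper opens to 85 mm and grips with 20 to 120 N. Pads are 22 mm wide; open, the fingers measure 114 mm over their backs; the gripper's body (76 mm by 85 mm) begins 54 mm behind the grasp point. The pads swing forward as they close: fully open they stand 13 mm farther back than shut.
Start: joints at [1.207, 0.434, 0.025, 1.573, -0.012, 1.134, -0.075], TCP at [0.161, -0.604, 0.231] pointing down, gripper open.
Joint ranges: [-2.62, 2.62], [-0.44, 2.09], [-1.27, 1.32], [0.08, 2.57], [-1.32, 4.46], [0.12, 2], [-2.74, 2.74]. Speed limits (rad/s): [2.22, 2.22, 3.01, 3.01, 3.14, 3.14, 3.14].

### API

Orientations are given as [roll, pitch, yaw] about the fixed x, y, z axes, in that order (R = Rz(yaw) Ry(pitch) Rx(roll)).
In Python, from cell import bot gives the robot as it stands.
- The arm moves only by the tool drive_tool, never from a script. Its argument "increments" is a list that holds one entry, the list of rows, each a list of 4 numbers: the shift along the tool's x, y, z in m, then the turn about the tool's z in degrees. A call has 1 to 5 rows; each row shifts and turns the commanded pose from where the row before left it, along the tool's axes as they then stand; what a row does not reach is not made up. A row lasts 1/10 s, in which the tool goes at most 50 mm and 8.59 degrees, less where a joint would pass 70% of its speed; a pose out of reach is approached as far as the arm can. A call is refused whole if a number of a shift passes 0.05 or a number of a turn 8.59, either way. A call with a gripper value outside its range is refused whole. "hand" is the finger opening in m, from 0 to 0.0854, set as the call begins (left out, the last holds). The fingers move at their own pace and stop on an object; "squeeze" is the grip in N (left out, the last holds). Time passes only in rows, so rows that do not move let the fingers close. It gives the time, the measured TCP pose, the force, the opening and the grip force at its end, in the units of the state.
- bot.observe(): the state, without advancing time (a new reading comes with each control period).
- bot.grab_frame(name): name is "side" or "top"; returns the picture (480x640x3 uint8, blue, green, red); there is no depth.
- bot.get_calibration(name): a dict with "fovy" (degrees; the focal length in pixels is half the picture's height over the tangent of half this angle, whatever the lens; pixels are square), "cx", "cy" (the principal point, pixels), "D" ([k1, k2, p1, p2, k3] as OpenCV has them; the pictures are not rectified), "rvec" (rotation vector, rad) and "tvec" (3), from world to camera coordinates, as OpenCV has them. Camera axes: x right, y down, z forward; pixel columns grow to the right and rows downward; lengths in m; the calibration is good to about 2 mm. A picture is of the moment at which its call begins. get_calibration takes no time and is no camera call.
- bot.job_done(): hands the job in; it is judged then, once.
The state is a dict: "t": time; "joint_pos": joint angles; "qvel": joint speeds; "tau": joint torques, N m; "position": TCP position; "orientation": TCP orientation; "wrist_force": force on the tool from outside, world axes, zero at the start; "wrist_torque": the same for the moment, N m; "gripper_width": opening from 0.0 (shut) to 1.0 (fully open); "grip_force": force on a finger pad.
Only numpy, scipy, OpenCV 4.12 (cv2) and the standard library are available. Lean on these libraries where they do the work, as an engineer would, in place of code of your own. Each camera call takes 0.05 s, during which the arm holds its last target. There are 200 camera calls.

## Working session

There is one attempt and no reset: what is moved stays moved. The work goes in short steps, Python scripts to look and compute and a tool call to move; the robot and the scene stay as the last step left them, time stands still between calls to the robot, and variables do not carry over. Pictures are saved under pics/ and viewed, at most 10 in all, crops included, and the job is handed in when it is done.

Besides the shell and the picture viewer there is one more tool, called in YAML: its name, and indented under it one key for each argument. drive_tool: Moves the arm, as the interface text tells. Its arguments: {"type":"object","properties":{"increments":{"type":"array","items":{"type":"array","items":{"type":"array","items":{"type":"number"}}}},"hand":{"type":"number"},"squeeze":{"type":"number"}},"required":["increments"]}

```bash
mkdir -p pics; python3 - <<'E'
from cell import bot
import cv2
for n in("top","side"):
    cv2.imwrite(f"pics/{n}0.png",bot.grab_frame(n)); print(n,bot.get_calibration(n))
print(bot.observe())
E
```

```text
top {'fovy': 55.58183239204539, 'cx': 318.24847396005225, 'cy': 231.2799592021043, 'D': array([-0.01954094,  0.        ,  0.        ,  0.        ,  0.        ]), 'rvec': array([ 2.18382286, -2.20467688,  0.10005698]), 'tvec': array([-0.42351667,  0.48046309,  0.89487767])}
side {'fovy': 49.3794386183459, 'cx': 317.197019752218, 'cy': 238.32873050146344, 'D': array([-0.1175547,  0.       ,  0.       ,  0.       ,  0.       ]), 'rvec': array([ 0.17907017, -2.65785628,  1.55811966]), 'tvec': array([0.42505654, 0.29416845, 0.46357268])}
{'t': 0.1, 'joint_pos': array([ 1.20741083,  0.43514729,  0.02494195,  1.57399538, -0.01160149,
        1.1339859 , -0.07510549]), 'qvel': array([ 0.00041453, -0.00329514,  0.00012115, -0.00233829, -0.00148476,
       -0.00054694,  0.00081587]), 'tau': array([ 5.12194398e-03, -6.71744943e+01,  1.02906592e+00, -3.16897953e+01,
        1.58994488e-02,  7.20217475e-03, -3.25105327e-05]), 'position': array([ 0.16100358, -0.60344707,  0.23061196]), 'orientation': array([-3.14020606e+00,  1.12298552e-04,  2.60738859e-01]), 'wrist_force': array([-0.36341782,  0.6002523 ,  0.00889596]), 'wrist_torque': array([ 0.00468074, -0.01145594,  0.04594169]), 'grip_force': 0.0, 'gripper_width': 0.9999254030018444}
```

View pics/top0.png

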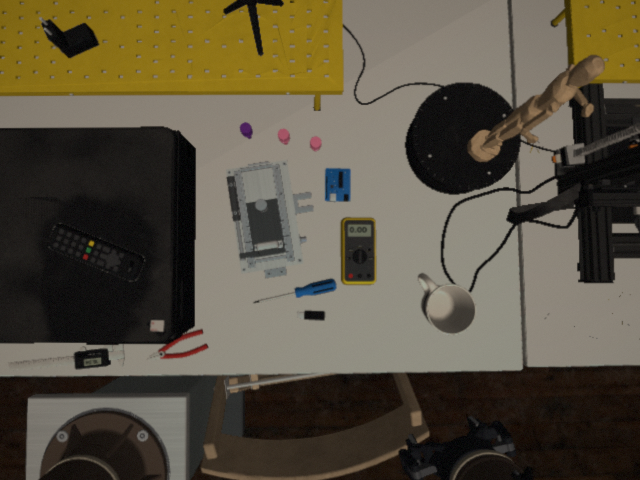

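View pics/side0.png

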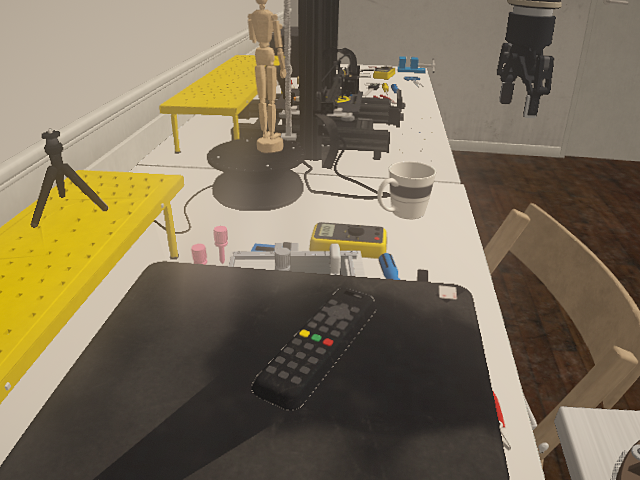

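The top view shows the box at about (267,215), its bracket at (303,202), the pin at about (262,206) and the tab at about (263,243). The look-alike pins are purple (246,130) and pink (284,135) and (316,143). The grey steel pin standing in the box is the one described; I'll confirm it in a crop.

```bash
cat > h.py <<'E'
from cell import bot
import cv2, numpy as np
def cal(n):
    c=bot.get_calibration(n); f=240/np.tan(np.radians(c['fovy'])/2)
    return np.array([[f,0,c['cx']],[0,f,c['cy']],[0,0,1]]),c['D'],c['rvec'],c['tvec']
def proj(P,n="top"):
    K,D,r,t=cal(n); return cv2.projectPoints(np.array(P,float).reshape(-1,1,3),r,t,K,D)[0].reshape(-1,2)
def back(uv,z,n="top"):
    K,D,r,t=cal(n); R=cv2.Rodrigues(r)[0]
    u=cv2.undistortPoints(np.array(uv,float).reshape(-1,1,2),K,D).reshape(-1,2)
    d=np.c_[u,np.ones(len(u))]@R; c=-R.T@t
    return c+d*((z-c[2])/d[:,2])[:,None]
E
python3 - <<'E'
from h import *
im=cv2.imread("pics/top0.png")[145:285,215:325]
a=cv2.resize(im,None,fx=5,fy=5,interpolation=cv2.INTER_CUBIC)[:600]
im2=cv2.imread("pics/top0.png")[150:285,215:385]
cv2.imwrite("pics/c.png",cv2.resize(im2,None,fx=4.4,fy=4.4,interpolation=cv2.INTER_CUBIC))
print(back([[262,206],[228,169],[303,262]],.06), proj([0,0,0]))
R=cv2.Rodrigues(cal("side")[2])[0];print(-R.T@cal("side")[3])
R=cv2.Rodrigues(cal("top")[2])[0];print(-R.T@cal("top")[3])
E
```

```text
[[ 0.52352741 -0.31918739  0.06      ]
 [ 0.59635165 -0.25336824  0.06      ]
 [ 0.41488099 -0.39746474  0.06      ]] [[104.89123763 473.32539731]]
[0.3933977  0.31336204 0.4786964 ]
[ 0.41095555 -0.40986018  0.93495849]
```

View pics/c.png

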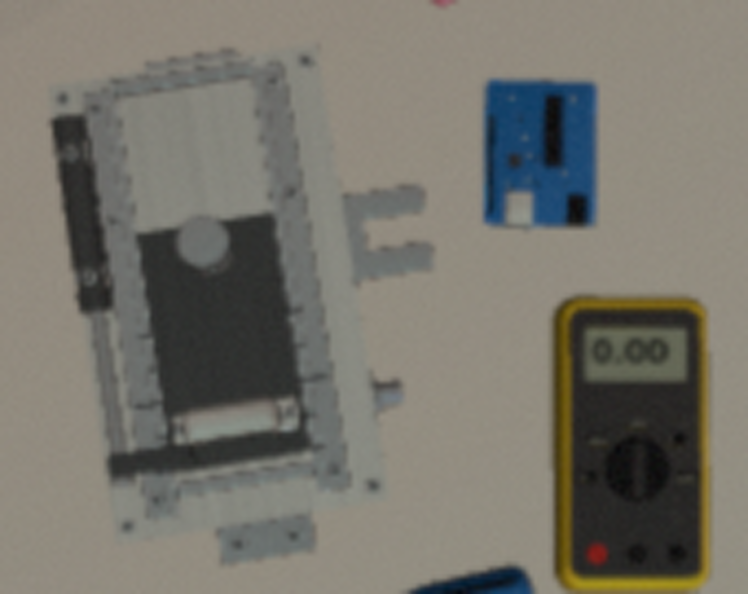

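The crop confirms the grey steel pin: its head is at crop (203,242), standing in the dark shutter plate. The tab is at (236,420) and the notch slot mouth at (428,229), open to the right. Next I fit the box pose to these.

```bash
cat > box.py <<'E'
from h import *
from scipy.optimize import least_squares
M=[(-58,100,60,382,495),(58,100,60,122,540),(58,-100,60,52,92),(-58,-100,60,315,47),
(0,-18,96,203,242),(-96,-15,55,428,229),
(20,51,98,172,412),(-20,51,98,297,397),(-20,65,98,298,425),(20,65,98,177,443)]
M=np.array(M,float); B=M[:,:3]/1e3; uv=M[:,3:]/4.4+[215,150]-.4
def w(p,B):
    c,s=np.cos(p[2]),np.sin(p[2]); B=np.atleast_2d(B)
    return np.c_[p[0]+c*B[:,0]-s*B[:,1],p[1]+s*B[:,0]+c*B[:,1],B[:,2]]
p=least_squares(lambda p:(proj(w(p,B))-uv).ravel(),[.51,-.33,1.5],loss='soft_l1').x
E
python3 - <<'E'
from box import *
print(p,np.degrees(p[2])); print(((proj(w(p,B))-uv)*4.4).round(1).tolist())
print(w(p,[[0,-.018,.081],[-.078,-.015,.055],[0,.058,.082]]))
E
```

```text
[ 0.50396693 -0.32321242  1.72217991] 98.67364069017913
[[2.8, 2.0], [-1.2, -0.0], [1.1, -1.5], [-1.8, 2.7], [-0.2, -0.6], [0.6, -3.0], [8.0, -1.4], [-22.2, -1.7], [-18.0, 3.3], [8.1, 0.7]]
[[ 0.52176107 -0.32049791  0.081     ]
 [ 0.53055825 -0.39805827  0.055     ]
 [ 0.44663025 -0.33195917  0.082     ]]
```

drive_tool:
  increments:
    - [[0, 0, 0, -8.5], [0, 0, 0, -8.5], [0, 0, 0, -8.5], [0, 0, 0, -8.5], [0, 0, 0, -8.5]]
  hand: 0.055

```text
t: 0.6
position: [0.161, -0.6036, 0.2308]
orientation: [-3.141, -0.001, 1.009]
wrist_force: [0.3, 0.7, -0.4]
gripper_width: 0.645
grip_force: 0.0
```

drive_tool:
  increments:
    - [[0, 0, 0, -8.5], [0, 0, 0, -8.5], [0, 0, 0, -8.5], [0, 0, 0, -8.5], [0, 0, 0, -7.3]]

```text
t: 1.1
position: [0.1609, -0.6036, 0.2309]
orientation: [-3.141, -0.001, 1.729]
wrist_force: [0.3, -0.1, -0.2]
gripper_width: 0.646
grip_force: 0.0
```

drive_tool:
  increments:
    - [[0.015, 0.027, 0, 0], [0.015, 0.027, 0, 0], [0.015, 0.027, 0, 0], [0.015, 0.027, 0, 0], [0.015, 0.027, 0, 0]]

```text
t: 1.6
position: [0.2838, -0.5082, 0.231]
orientation: [-3.141, -0.001, 1.723]
wrist_force: [0.5, -0.3, -0.8]
gripper_width: 0.645
grip_force: 0.0
```

drive_tool:
  increments:
    - [[0.015, 0.027, 0, 0], [0.015, 0.027, 0, 0], [0.015, 0.027, 0, 0], [0.015, 0.027, 0, 0], [0.015, 0.027, 0, 0]]

```text
t: 2.1
position: [0.4058, -0.4136, 0.231]
orientation: [-3.141, -0.0, 1.723]
wrist_force: [-0.2, -0.4, 0.3]
gripper_width: 0.641
grip_force: 0.0
```

drive_tool:
  increments:
    - [[0.015, 0.027, 0, 0], [0.015, 0.027, 0, 0], [0.015, 0.027, 0, 0], [0.015, 0.025, 0, 0], [0.015, 0.024, 0, 0]]

```text
t: 2.6
position: [0.523, -0.3197, 0.2309]
orientation: [-3.141, -0.0, 1.723]
wrist_force: [0.1, -0.3, -0.5]
gripper_width: 0.646
grip_force: 0.0
```

```bash
cat > rel.py <<'E'
from box import *
def rel(name):
    s=bot.observe(); T=s['position']; c,sn=np.cos(p[2]),np.sin(p[2])
    d=T[:2]-p[:2]; print("TCP box mm",((c*d[0]+sn*d[1])*1e3).round(1),((-sn*d[0]+c*d[1])*1e3).round(1),(T[2]*1e3).round(1),"yawerr deg",np.degrees(s['orientation'][2]-p[2]).round(2),s['orientation'].round(3),"w",round(s['gripper_width'],3),"grip",round(s['grip_force'],1),"F",s['wrist_force'].round(1),"t",s['t'])
def shot(a,b):
    t=bot.grab_frame("top")[120:320,190:390]; s=bot.grab_frame("side")[a[1]:a[3],a[0]:a[2]]
    z=lambda i,k:cv2.resize(i,(400,400*i.shape[0]//i.shape[1]),interpolation=cv2.INTER_CUBIC)
    A,Bm=z(t,1),z(s,1); H=max(A.shape[0],Bm.shape[0])
    o=np.zeros((H,800,3),np.uint8); o[:A.shape[0],:400]=A; o[:Bm.shape[0],400:]=Bm
    cv2.imwrite(b,o[:600])
E
python3 -c "
from rel import *
rel(0); shot((200,150,440,320),'pics/a1.png')"
```

```text
TCP box mm 0.6 -19.3 230.9 yawerr deg 0.07 [-3.141 -0.     1.723] w 0.646 grip 0.0 F [ 0.1 -0.3 -0.5] t 2.6
```

View pics/a1.png

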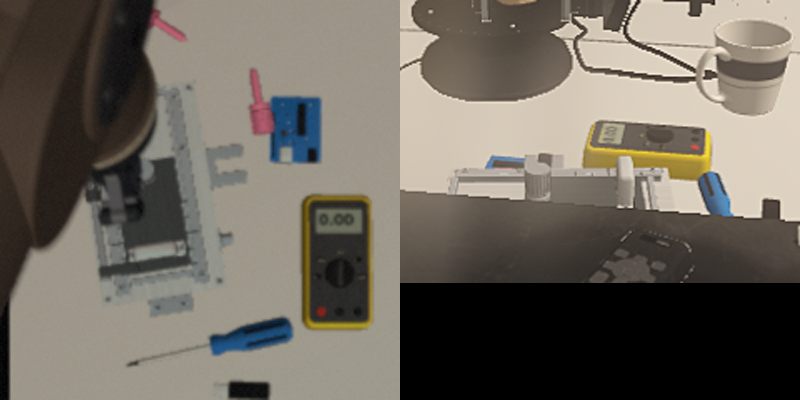

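The combined view shows the gripper above the pin, with the real pin head still in its bore: top view near (148,175), side view at full-frame (283,258). The pink look-alikes have tipped over by themselves. The notch at (228,163) is clear and the bystanders haven't moved. I'll cross-check the pin in the side camera.

```bash
python3 -c "
from rel import *
q=lambda P:((proj(w(p,np.array(P)/1e3),'side')-[200,150])/.6+[400,0]).round(1).tolist()
print(q([[0,-18,96],[0,-18,81],[0,58,98],[-78,-15,55]]))
s=w(p,[[-.0,-.018,.231]]);print('tcp top-down px',proj(s))
"
```

```text
[[536.9, 167.9], [537.3, 182.8], [625.0, 165.7], [543.8, 163.3]]
tcp top-down px [[251.42350867 193.16735927]]
```

drive_tool:
  increments:
    - [[-0.0006, -0.0013, 0.03, 0], [0, 0, 0.03, 0], [0, 0, 0.03, 0], [0, 0, 0.03, 0], [0, 0, 0.02, 0]]

```text
t: 3.2
position: [0.5193, -0.3217, 0.0888]
orientation: [-3.139, -0.001, 1.723]
wrist_force: [-1.0, -0.9, -0.2]
gripper_width: 0.645
grip_force: 0.0
```

drive_tool:
  increments:
    - [[0, 0, 0.011, 0], [0, 0, 0.01, 0], [0, 0, 0, 0]]

```text
t: 3.5
position: [0.5205, -0.3216, 0.0695]
orientation: [-3.14, -0.001, 1.723]
wrist_force: [-0.0, 0.7, -0.9]
gripper_width: 0.645
grip_force: 0.0
```

drive_tool:
  increments:
    - [[0, 0, 0, 0], [0, 0, 0, 0], [0, 0, 0, 0], [0, 0, 0, 0], [0, 0, 0, 0]]
  hand: 0.0
  squeeze: 40

```text
t: 4.0
position: [0.5218, -0.3219, 0.0715]
orientation: [3.14, 0.001, 1.723]
wrist_force: [-1.7, 0.2, 6.8]
gripper_width: 0.242
grip_force: 38.9
```

drive_tool:
  increments:
    - [[0, 0, -0.008, 0], [0, 0, -0.012, 0], [0, 0, -0.015, 0], [0, 0, -0.015, 0], [0, 0, -0.012, 0]]

```text
t: 4.5
position: [0.521, -0.3217, 0.1342]
orientation: [3.141, 0.001, 1.723]
wrist_force: [0.9, 0.4, -1.1]
gripper_width: 0.239
grip_force: 39.6
```

drive_tool:
  increments:
    - [[0, 0, 0, 0], [0, 0, 0, 0]]

```text
t: 4.7
position: [0.5209, -0.3217, 0.1325]
orientation: [3.142, 0.0, 1.723]
wrist_force: [0.5, -0.6, -2.2]
gripper_width: 0.242
grip_force: 39.6
```

```bash
python3 -c "
from rel import *
rel(0); shot((200,150,440,320),'pics/a2.png')"
```

```text
TCP box mm -1.0 -17.0 132.5 yawerr deg 0.05 [3.142 0.    1.723] w 0.242 grip 39.6 F [ 0.5 -0.6 -2.2] t 4.7
```

View pics/a2.png

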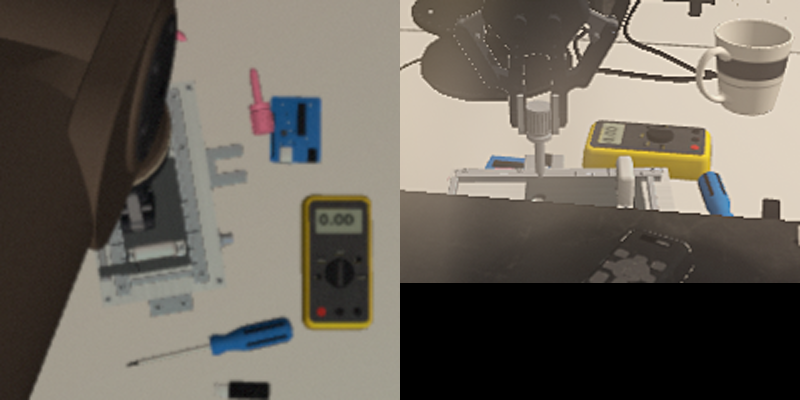

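The side view shows the pin held vertical and clear of the box, head at (540,118) and tip at about (538,175). Next I move it above the notch.

drive_tool:
  increments:
    - [[-0.016, -0.0005, -0.005, 0], [-0.02, -0.0005, 0, 0], [-0.02, -0.0005, 0, 0], [-0.016, -0.0005, 0, 0], [-0.006, 0, 0, 0]]

```text
t: 5.3
position: [0.5303, -0.4008, 0.1364]
orientation: [-3.14, -0.0, 1.721]
wrist_force: [0.3, -0.1, -0.9]
gripper_width: 0.242
grip_force: 39.6
```

drive_tool:
  increments:
    - [[0, 0, 0, 0], [0, 0, 0, 0]]

```text
t: 5.5
position: [0.5311, -0.3977, 0.137]
orientation: [-3.141, -0.001, 1.724]
wrist_force: [0.0, 0.7, -0.7]
gripper_width: 0.24
grip_force: 39.6
```

```bash
python3 -c "
from rel import *
rel(0)
i=np.vstack([cv2.resize(bot.grab_frame('side')[180:270,220:350],(780,540),interpolation=cv2.INTER_CUBIC)])
cv2.imwrite('pics/a3.png',i)
q=lambda P:((proj(w(p,np.array(P)/1e3),'side')-[220,180])*6).round(1).tolist()
T=bot.observe()['position'];print(((proj([T+[0,0,-.004],T+[0,0,-.04],T+[0,0,.026]],'side')-[220,180])*6).round(1).tolist())
print(q([[-78,-15,55],[-78,-22,55],[-78,-8,55],[-78,-34,55],[-78,4,55],[-60,-34,55],[-60,4,55]]))
"
```

```text
TCP box mm -77.8 -15.6 137.0 yawerr deg 0.11 [-3.141e+00 -1.000e-03  1.724e+00] w 0.24 grip 39.6 F [ 0.   0.7 -0.7] t 5.5
[[389.4, 144.2], [392.0, 268.9], [387.2, 36.2]]
[[397.7, 407.8], [371.6, 407.8], [423.9, 407.7], [326.7, 407.9], [468.8, 407.6], [323.4, 442.6], [468.2, 442.2]]
```

View pics/a3.png

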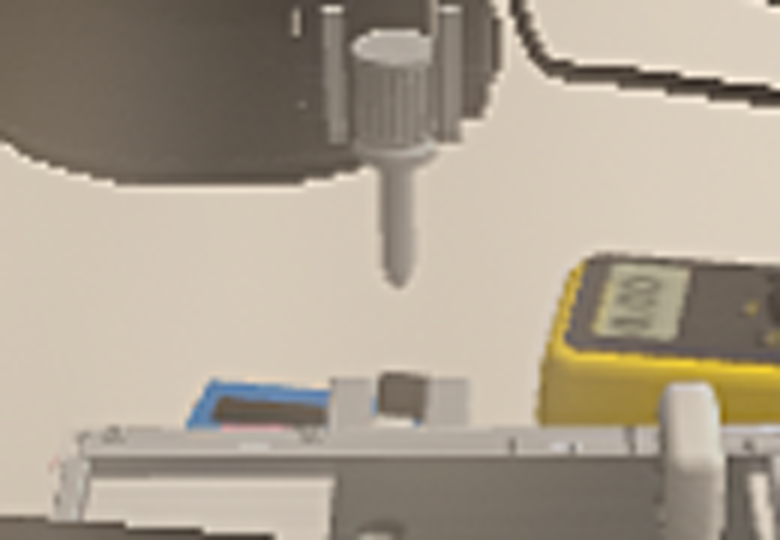

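The slot is centred at x ≈ 401 (377–425). The pin tip is at (399,285), and continued down it reaches about 404, which is within the fit. Lowering now with a 0.5 mm correction.

drive_tool:
  increments:
    - [[-0.001, 0.0006, 0.01, 0], [0, 0, 0.015, 0], [0, 0, 0.015, 0], [0, 0, 0.015, 0], [0, 0, 0.01, 0]]

```text
t: 6.05
position: [0.5308, -0.3992, 0.0698]
orientation: [-3.14, -0.002, 1.723]
wrist_force: [-0.3, -0.2, -1.2]
gripper_width: 0.242
grip_force: 39.6
```

drive_tool:
  increments:
    - [[0, 0, 0.004, 0], [0, 0, 0.002, 0], [0, 0, 0.0, 0], [0, 0, 0, 0]]

```text
t: 6.45
position: [0.5322, -0.4001, 0.0669]
orientation: [3.141, 0.001, 1.723]
wrist_force: [-0.2, 0.4, -1.7]
gripper_width: 0.238
grip_force: 39.6
```

```bash
python3 -c "
from rel import *
rel(0)
i=np.vstack([cv2.resize(bot.grab_frame('side')[180:270,220:350],(780,540),interpolation=cv2.INTER_CUBIC)])
cv2.imwrite('pics/a4.png',i)
"
```

```text
TCP box mm -80.2 -16.3 66.9 yawerr deg 0.06 [3.141e+00 1.000e-03 1.723e+00] w 0.238 grip 39.6 F [-0.2  0.4 -1.7] t 6.45
```

View pics/a4.png

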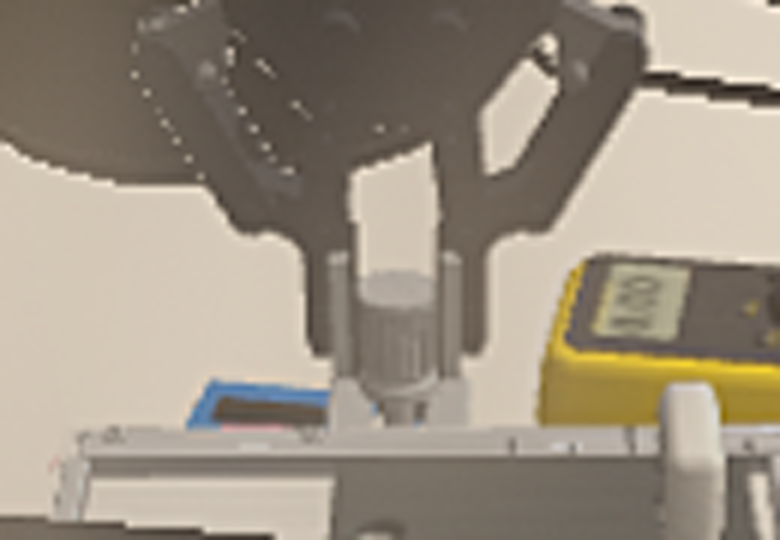

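The shaft is in the slot at (404,410), with the head about 5 mm above the prongs. Lowering the rest of the way.

drive_tool:
  increments:
    - [[0.001, 0, 0.003, 0], [0, 0, 0.002, 0], [0, 0, 0.001, 0], [0, 0, 0, 0], [0, 0, 0, 0]]

```text
t: 7.0
position: [0.5316, -0.3987, 0.0606]
orientation: [-3.142, -0.0, 1.723]
wrist_force: [-2.5, 1.1, 3.4]
gripper_width: 0.239
grip_force: 40.1
```

drive_tool:
  increments:
    - [[0, 0, 0, 0], [0, 0, 0, 0], [0, 0, 0, 0], [0, 0, 0, 0]]
  hand: 0.05

```text
t: 7.4
position: [0.5316, -0.3989, 0.0602]
orientation: [3.142, -0.0, 1.723]
wrist_force: [-0.7, -0.9, -0.0]
gripper_width: 0.588
grip_force: 0.0
```

drive_tool:
  increments:
    - [[0, 0, -0.01, 0], [0, 0, -0.02, 0], [0, 0, -0.03, 0], [0, 0, -0.03, 0], [0, 0, -0.02, 0]]

```text
t: 7.9
position: [0.5324, -0.3991, 0.1735]
orientation: [3.139, 0.002, 1.723]
wrist_force: [0.5, -0.4, 1.1]
gripper_width: 0.589
grip_force: 0.0
```

```bash
python3 -c "
from rel import *
rel(0)
i=np.hstack([cv2.resize(bot.grab_frame('side')[190:270,220:350],(780,480),interpolation=cv2.INTER_CUBIC)])
cv2.imwrite('pics/a5.png',i)
q=lambda P:((proj(w(p,np.array(P)/1e3),'side')-[220,190])*6).round(1).tolist()
print(q([[-78,-15,55],[-78,-15,85]]))
"
```

```text
TCP box mm -79.3 -16.7 173.5 yawerr deg 0.07 [3.139e+00 2.000e-03 1.723e+00] w 0.589 grip 0.0 F [ 0.5 -0.4  1.1] t 7.9
[[397.7, 347.8], [395.6, 249.3]]
```

View pics/a5.png

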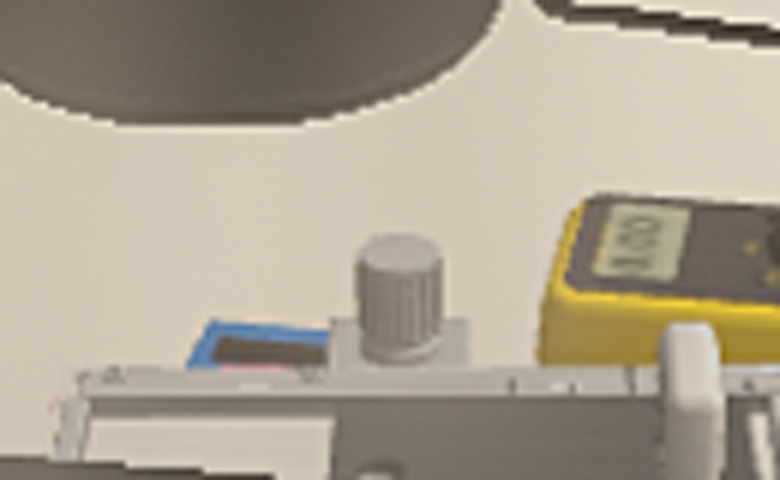

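The pin hangs upright in the notch: head centred at (400,300) on the bracket (330–470), fingers away. On to the tab.

drive_tool:
  increments:
    - [[0.016, -0.015, 0, 0], [0.016, -0.015, 0, 0], [0.016, -0.015, 0, 0], [0.016, -0.015, 0, 0], [0.015, -0.0147, 0, 0]]

```text
t: 8.45
position: [0.4451, -0.3315, 0.1709]
orientation: [3.141, 0.001, 1.724]
wrist_force: [0.2, -0.2, 0.8]
gripper_width: 0.585
grip_force: 0.0
```

drive_tool:
  increments:
    - [[0, 0, 0.01, 0], [0, 0, 0.02, 0], [0, 0, 0.025, 0], [0, 0, 0.025, 0], [0, 0, 0.012, 0]]

```text
t: 8.95
position: [0.4452, -0.3319, 0.0764]
orientation: [-3.14, -0.001, 1.723]
wrist_force: [-0.2, 0.1, 0.3]
gripper_width: 0.589
grip_force: 0.0
```

drive_tool:
  increments:
    - [[0, 0, 0.006, 0], [0, 0, 0, 0]]

```text
t: 9.15
position: [0.4459, -0.3321, 0.0721]
orientation: [-3.141, -0.0, 1.723]
wrist_force: [0.7, -0.8, -0.3]
gripper_width: 0.584
grip_force: 0.0
```

```bash
python3 -c "
from rel import *
rel(0)"
```

```text
TCP box mm -0.0 58.7 72.1 yawerr deg 0.07 [-3.141 -0.     1.723] w 0.584 grip 0.0 F [ 0.7 -0.8 -0.3] t 9.15
```

drive_tool:
  increments:
    - [[0, 0, 0, 0], [0, 0, 0, 0], [0, 0, 0, 0], [0, 0, 0, 0], [0, 0, 0, 0]]
  hand: 0.0
  squeeze: 70

```text
t: 9.65
position: [0.4478, -0.3323, 0.0736]
orientation: [3.138, 0.002, 1.724]
wrist_force: [4.2, 0.5, 2.5]
gripper_width: 0.149
grip_force: 70.4
```

```bash
python3 -c "
from rel import *
rel(0)"
```

```text
TCP box mm -0.5 56.9 73.6 yawerr deg 0.1 [3.138e+00 2.000e-03 1.724e+00] w 0.149 grip 70.4 F [4.2 0.5 2.5] t 9.65
```

drive_tool:
  increments:
    - [[0, 0.004, 0, 0], [0, 0.007, 0, 0], [0, 0.007, 0, 0], [0, 0.006, 0, 0], [0, 0.004, 0, 0]]

```text
t: 10.15
position: [0.4724, -0.3284, 0.0734]
orientation: [-3.14, 0.001, 1.723]
wrist_force: [-7.8, -0.2, 15.6]
gripper_width: 0.146
grip_force: 72.1
```

drive_tool:
  increments:
    - [[0, 0, 0, 0], [0, 0, 0, 0], [0, 0, 0, 0]]

```text
t: 10.45
position: [0.4723, -0.3285, 0.0735]
orientation: [-3.14, 0.001, 1.723]
wrist_force: [-5.3, 0.9, 13.4]
gripper_width: 0.146
grip_force: 71.9
```

```bash
python3 -c "
from rel import *
rel(0)
s=bot.grab_frame('side')[180:275,220:350]
cv2.imwrite('pics/a6.png',cv2.resize(s,(780,570),interpolation=cv2.INTER_CUBIC))
q=lambda P:((proj(w(p,np.array(P)/1e3),'side')-[220,180])*6).round(1).tolist()
print(q([[-20,21,98],[-20,35,98],[-20,58,98],[20,21,98],[20,35,98],[-39,45,70]]))
rel(0)"
```

```text
TCP box mm -0.4 32.1 73.5 yawerr deg 0.03 [-3.140e+00  1.000e-03  1.723e+00] w 0.146 grip 71.9 F [-5.3  0.9 13.4] t 10.45
[[534.9, 375.6], [592.0, 375.4], [685.8, 375.2], [536.6, 460.5], [596.4, 460.3], [628.0, 433.8]]
TCP box mm -0.4 32.2 73.5 yawerr deg 0.03 [-3.140e+00  1.000e-03  1.723e+00] w 0.15 grip 71.9 F [-5.5  0.4 13.7] t 10.5
```

View pics/a6.png

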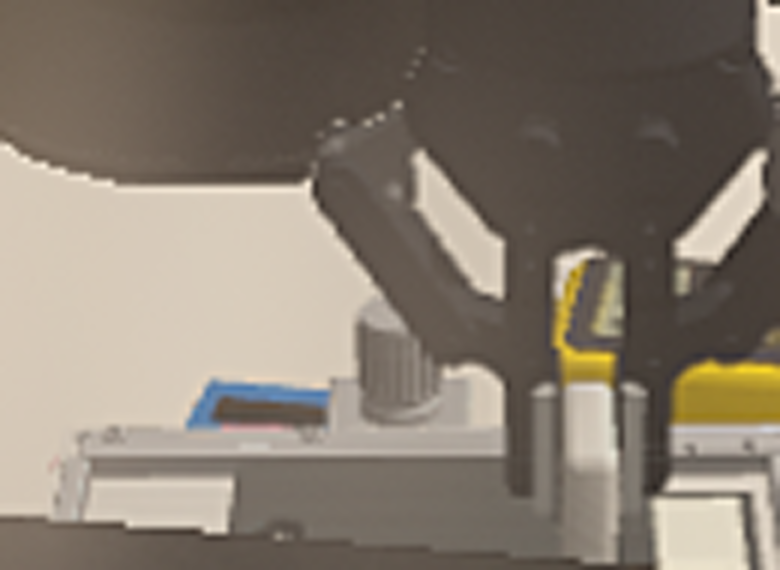

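The tab is now at (590,440). It has moved about 102 px, or roughly 25 mm, which agrees with the TCP. The pin is untouched. About 5 mm more is needed.

drive_tool:
  increments:
    - [[0, 0.003, 0, 0], [0, 0.0022, 0, 0], [0, 0, 0, 0], [0, 0, 0, 0], [0, 0, 0, 0]]

```text
t: 11.0
position: [0.4772, -0.3277, 0.0735]
orientation: [-3.139, 0.001, 1.723]
wrist_force: [-6.1, 1.3, 14.1]
gripper_width: 0.144
grip_force: 72.0
```

```bash
python3 -c "
from rel import *
rel(0)
s=bot.grab_frame('side')[180:275,220:350]
cv2.imwrite('pics/a7.png',cv2.resize(s,(780,570),interpolation=cv2.INTER_CUBIC))
rel(0)"
```

```text
TCP box mm -0.4 27.1 73.5 yawerr deg 0.02 [-3.139e+00  1.000e-03  1.723e+00] w 0.144 grip 72.0 F [-6.1  1.3 14.1] t 11.0
TCP box mm -0.4 27.1 73.5 yawerr deg 0.02 [-3.139e+00  1.000e-03  1.723e+00] w 0.148 grip 72.0 F [-6.8  1.5 13.8] t 11.05
```

View pics/a7.png

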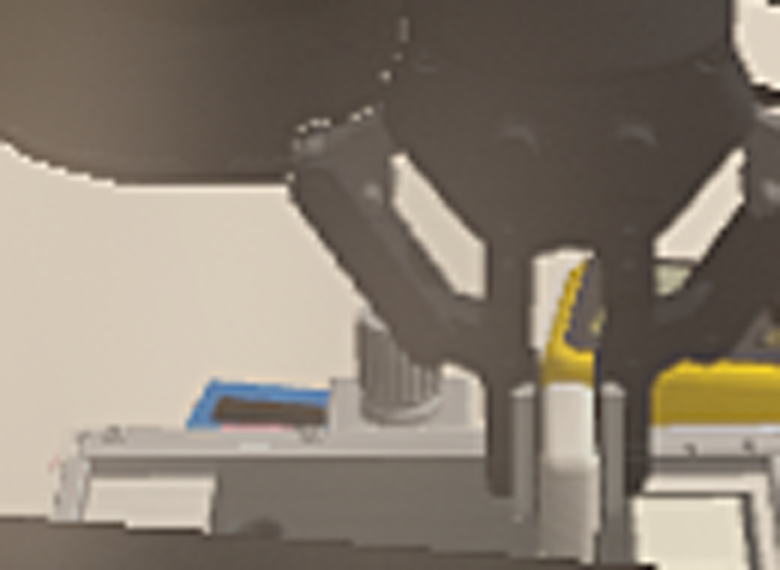

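The tab has moved to (569,440), about 30 mm from shut. It is still, gripped at 72 N, and the pin still hangs in its notch. Handing in.

```bash
python3 -c "
from cell import bot
print(bot.job_done())"
```

```text
the job is handed in; nothing more can be done
None
```

The job is handed in at about 11 s of the 48 s allowed (no verdict was returned): the locking pin hangs upright in the keeper notch, and the robot is holding the shutter still at about 30 mm, half travel.

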